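# Take a finished battery batch off test

### The arm

A 6-joint arm with a two-finger parallel gripper is mounted at the origin on the work surface. World frame = base frame: x ahead of the robot, y to its left, z up, the work surface at z = 0. Lengths are in m, angles in rad, forces in N, time in s.
With the tool pointing down it reaches from about 0.325 to 0.925 m from the base axis. Payload 3.1 kg.
Tool frame: the origin (TCP) lies midway between the tips of the shut fingers; the grasp point (between the pads) lies 19 mm behind it (ctrl.grip_point_offset is the distance from the TCP to the grasp point, in m); z points along the fingers, y is the direction in which the jaws open and shut (so a half turn about z gives the same grasp; the last joint's range is limited). The gripper opens to 85 mm and grips with 20 to 120 N. Pads are 22 mm wide; open, the fingers measure 114 mm over their backs; the gripper's body (76 mm by 85 mm) begins 54 mm behind the grasp point. The pads swing forward as they close: fully open they stand 13 mm farther back than shut.
Start: joints at [1.003, 0.217, 1.613, -0, 1.311, -0.112], TCP at [0.275, 0.561, 0.231] pointing down, gripper open.
Joint ranges: [-2.75, 2.75], [-0.78, 2.1], [0.31, 2.55], [-1.13, 4.27], [0.13, 2.63], [-2.58, 2.58]. Speed limits (rad/s): [2.79, 2.79, 3.14, 3.14, 3.14, 3.14].

### API

Orientations are given as a unit quaternion [w, x, y, z].
In Python, from rig import sensors, eyes, job, ctrl gives the robot as it stands. The module is installed in compiled form; this text tells all that it offers.
- The arm moves only by the tool apply_moves, never from a script. Its argument "commands" is a list of rows, each a list of 7 numbers: the shift along the tool's x, y, z in m, then the turn, a rotation vector about the tool's x, y, z in rad, then the finger opening in m, from 0 to 0.0854. A call has 1 to 8 rows; each row shifts and turns the pose as measured when the row begins, along the tool's axes as they then stand; what a row does not reach is not made up. A row lasts 1/8 s, in which the tool goes at most 62.5 mm and 10.7 degrees, less where a joint would pass 70% of its speed; a pose out of reach is approached as far as the arm can. A call with a gripper value outside its range is refused whole. The fingers move at their own pace and stop on an object; "force" is the grip in N (left out, the last holds). Time passes only in rows, so rows that do not move let the fingers close. It gives the time, the measured TCP pose, the force and the opening at its end, in the units of the state.
- sensors.read_state(): the state, without advancing time (a new reading comes with each control period).
- eyes.get_image(name): name is "scene" or "top"; returns a dict with "pixels" (400x640x3 uint8, blue, green, red), "intrinsics" (3x3 intrinsics, pixels), "extrinsics" (4x4, takes a point from camera to world coordinates). Camera axes: x right, y down, z forward; pixel columns grow to the right and rows downward; lengths in m; the calibration is good to about 2 mm. A picture is of the moment at which its call begins. There is no depth.
- job.hand_in(): hands the job in, once; it reports no verdict.
The state is a dict: "time": time; "q": joint angles; "qvel": joint speeds; "joint_efforts": joint torques, N m; "position": TCP position; "eef_rot": TCP orientation; "ft_force": force on the tool from outside, world axes, zero at the start; "ft_torque": the same for the moment, N m; "gripper_width": opening from 0.0 (shut) to 1.0 (fully open).
Only numpy, scipy, OpenCV 4.12 (cv2) and the standard library are available. Lean on these libraries where they do the work, as an engineer would, in place of code of your own. Each camera call takes 0.05 s, during which the arm holds its last target. There are 200 camera calls.

### The job

Take this batch of battery cells off test: first push the red switch lever on the sloped panel up the slope to its far end, then pull the red link plug straight out of its socket against the spring catch and lay it in the blue tray without dropping it from a height. After that push the row of four cells along the board, all together as one block, until the front cell is up against the aluminium stop, with the row still straight, closed up and inside the green lines. Leave the white plug in its socket and do not disturb the tape roll or the multimeter.

Things in the scene. Friction and masses are not known exactly. Their poses are not given: they have to be found in the camera images.
- panel_face: fixed light grey sloped panel face, 180 mm up the slope, 270 mm wide. Origin: centre of the surface, 95 mm above the table. x points up the slope, y along the width (left as seen facing it), z straight out of the face, 35 degrees from vertical. On it: two sockets, and at y = -90 mm the lever's block, 70 mm in x, 50 mm in y, 25 mm high
- socket0 (a point): mouth of a plug socket, on the panel face at x = 0, y = +70 mm, axes as the face; it holds the red or the white plug. Pocket along z, 16 mm in x, 12 mm in y, 26 mm deep. Black guard cheeks stand 24 mm either side in y: 4 mm thick, 50 mm long in x, 22 mm high, so pinch a plug on its x sides with the tool along z
- socket1 (a point): mouth of a plug socket, on the panel face at x = 0, y = -10 mm, axes as the face; it holds the red or the white plug. Pocket along z, 16 mm in x, 12 mm in y, 26 mm deep. Black guard cheeks stand 24 mm either side in y: 4 mm thick, 50 mm long in x, 22 mm high, so pinch a plug on its x sides with the tool along z
- red_plug: red link plug. Origin: underside of its grip, flat on the panel face; z out along the plug, 35 degrees from vertical at the start; x, y as the face. Grip 20 mm in x, 24 mm in y, 36 mm tall. Below it a copper blade with a 10 mm wide bead reaches to z = -21 mm. Sprung noses hold the bead: about 10 N along z frees it in the first 5 mm; 25 mm clears the socket. About 50 g
- white_plug: white link plug in the other socket, same shape and origin as the red one; must stay in
- switch (a joint): angle in rad of the red toggle lever on the panel: near 0 it leans down the slope (on), 1.0 is its far end leaning up the slope (off). It turns about the panel face's y axis, stays where it is left, and takes under 3 N at the tip
- switch_tip (a point): centre of the red ball, 26 mm across, at the end of the switch lever, 60 mm from its pivot, which lies 22 mm above the face. At 0 rad the stem leans about 0.5 rad from the face's z towards the face's -x, at 1.0 rad about 0.5 rad towards +x, so that the tip travels about 60 mm in the face's +x on a shallow arc
- tray: blue open tray, 110 mm in its x, 130 mm in its y, 28 mm high, walls and floor 4 mm thick, fixed; origin at the centre of its underside
- board: light wood transfer board, 120 mm in its x, 360 mm along its y, 12 mm thick, fixed; origin at the centre of its underside, so that its top is at z = 12 mm. The cells are pushed along its -y. Green lines at x = +-40 mm and y = -45 mm mark the finish bay in front of the stop
- stop_face (a point): middle of the foot of the stop's working face: aluminium bar 110 mm long in the board's x and 30 mm high across the board's -y end, at board y = -166 mm, at the height of the board's top; axes as the board
- cell1: front cell, nearest the stop: upright box-shaped battery cell, 60 mm in x (across the board), 28 mm in y (along the row), 75 mm tall, about 200 g, silver or blue with a coloured band; origin at the centre of its underside, on the board; gaps of 1 to 4 mm between cells at the start
- cell2: second cell: upright box-shaped battery cell, 60 mm in x (across the board), 28 mm in y (along the row), 75 mm tall, about 200 g, silver or blue with a coloured band; origin at the centre of its underside, on the board; gaps of 1 to 4 mm between cells at the start
- cell3: third cell: upright box-shaped battery cell, 60 mm in x (across the board), 28 mm in y (along the row), 75 mm tall, about 200 g, silver or blue with a coloured band; origin at the centre of its underside, on the board; gaps of 1 to 4 mm between cells at the start
- cell4: last cell, farthest from the stop, the one to push on: upright box-shaped battery cell, 60 mm in x (across the board), 28 mm in y (along the row), 75 mm tall, about 200 g, silver or blue with a coloured band; origin at the centre of its underside, on the board; gaps of 1 to 4 mm between cells at the start
- tape_roll: yellow tape roll, 56 mm across, 22 mm high, lying on the table; origin at the centre of its underside; leave alone
- meter: orange handheld multimeter, 130 x 68 x 38 mm, lying on the table, long side along its x; origin at the centre of its underside; leave alone
Things that resemble listed ones, but are neither listed nor needed, are in the scene too. Leave any purple or yellow look-alike of the red_plug alone.

How it is judged:
By the outcome, as a careful person would: the job done as asked, in the order asked, and still so for the second after the job is handed in, with the robot touching nothing.
It also fails if it takes over 72 s, if anything falls off the work surface, if the arm or the gripper's body presses on something with over 40 N, if the wrist force passes 120 N, or if a joint passes its speed limit or range.

## Working session

There is one attempt and no reset: what is moved stays moved. The work goes in short steps, Python scripts to look and compute and a tool call to move; the robot and the scene stay as the last step left them, time stands still between calls to the robot, and variables do not carry over. Pictures are saved under pics/ and viewed, about 8 in all and at most 12, crops included, and the job is handed in when it is done.

Besides the shell and the picture viewer there is one more tool, called after "Call:" in YAML: its name, and indented under it one key for each argument. apply_moves: Moves the arm, as the interface text tells. Its arguments: {"type":"object","properties":{"commands":{"type":"array"},"force":{"type":"number"}},"required":["commands"]}

```bash
ls; mkdir -p pics
python3 - <<'E'
from rig import sensors, eyes, ctrl
import cv2,numpy as np
np.set_printoptions(precision=4,suppress=True)
for n in("scene","top"):
    d=eyes.get_image(n); cv2.imwrite(f"pics/{n}0.png",d["pixels"]); print(n,d["intrinsics"],d["extrinsics"])
print(sensors.read_state(), ctrl.grip_point_offset)
E
```

```text
pics
scene [[385.015    0.     322.3088]
 [  0.     385.015  200.344 ]
 [  0.       0.       1.    ]] [[-0.4949  0.7658 -0.4105  0.994 ]
 [ 0.8689  0.441  -0.2248  0.3184]
 [ 0.0089 -0.468  -0.8837  1.1262]
 [ 0.      0.      0.      1.    ]]
top [[511.3431   0.     322.3554]
 [  0.     511.3431 194.2329]
 [  0.       0.       1.    ]] [[-0.0143 -0.9959  0.0896  0.3486]
 [-0.9999  0.0144  0.0008  0.0811]
 [-0.0021 -0.0896 -0.996   1.7748]
 [ 0.      0.      0.      1.    ]]
{'time': 0.1, 'q': array([ 1.0028,  0.2177,  1.6148,  0.    ,  1.3113, -0.1122]), 'qvel': array([-0.0001, -0.0025, -0.0035, -0.001 , -0.001 , -0.0015]), 'joint_efforts': array([ -0.0005, -39.8072, -30.4972,  -0.0001,   0.0042,  -0.    ]), 'position': array([0.2747, 0.5606, 0.2301]), 'eef_rot': array([-0.0004,  0.2259,  0.9741, -0.001 ]), 'ft_force': array([-0.2598,  0.793 , -0.8804]), 'ft_torque': array([ 0.0425, -0.058 , -0.0371]), 'gripper_width': 1.0043085170076502} 0.0187
```

View pics/scene0.png

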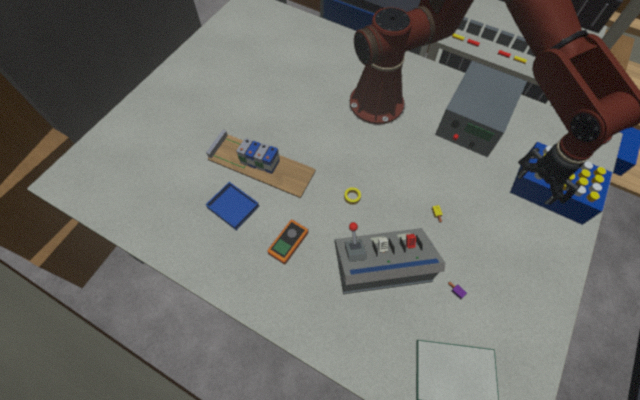

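View pics/top0.png

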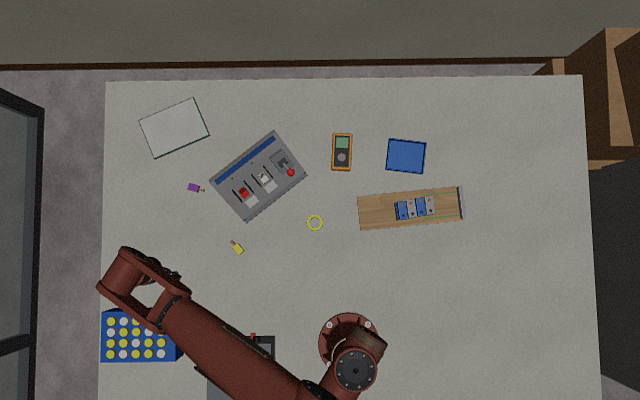

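The scene view shows the panel at about (390,258), with the red plug at (410,240), the white plug at (382,243) and the lever ball at (353,227). The board is at (262,163) and the tray at (233,205). The top view shows the panel at about (258,177), the cells at (415,207) and the tray at (406,156). I'll enlarge both for accurate points.

Run:
```python
import cv2,numpy as np
def crop(n,x,y,w,h,s):
    im=cv2.imread(f"pics/{n}0.png")[y:y+h,x:x+w]
    im=cv2.resize(im,None,fx=s,fy=s,interpolation=cv2.INTER_CUBIC)
    for u in range((x+9)//10*10,x+w,10):
        cv2.line(im,(int((u+.5-x)*s),0),(int((u+.5-x)*s),4 if u%20 else 9),(0,0,255),1)
        if u%20==0: cv2.putText(im,str(u),(int((u-x)*s),20),0,.35,(0,0,255),1)
    for v in range((y+9)//10*10,y+h,10):
        cv2.line(im,(0,int((v+.5-y)*s)),(5 if v%20 else 9,int((v+.5-y)*s)),(0,0,255),1)
        if v%20==0: cv2.putText(im,str(v),(10,int((v+.5-y)*s)+4),0,.35,(0,0,255),1)
    return im
a=crop("top",200,120,115,110,6.9); cv2.imwrite("pics/a.png",a[:600,:800])
b=crop("scene",325,215,130,85,6); cv2.imwrite("pics/b.png",b[:600,:800])
c=crop("top",350,130,125,105,5.6)
cv2.imwrite("pics/c.png",c[:600,:800])
```

```text
(no output)
```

View pics/a.png

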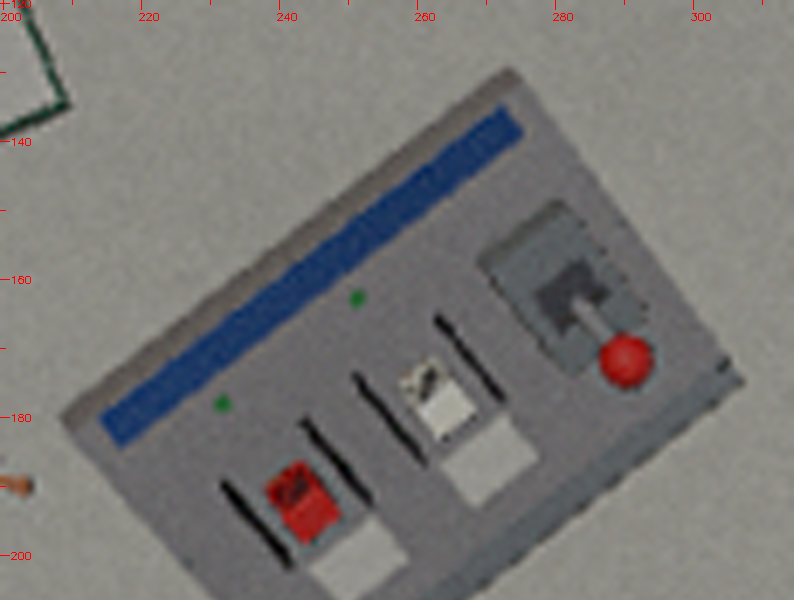

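View pics/b.png

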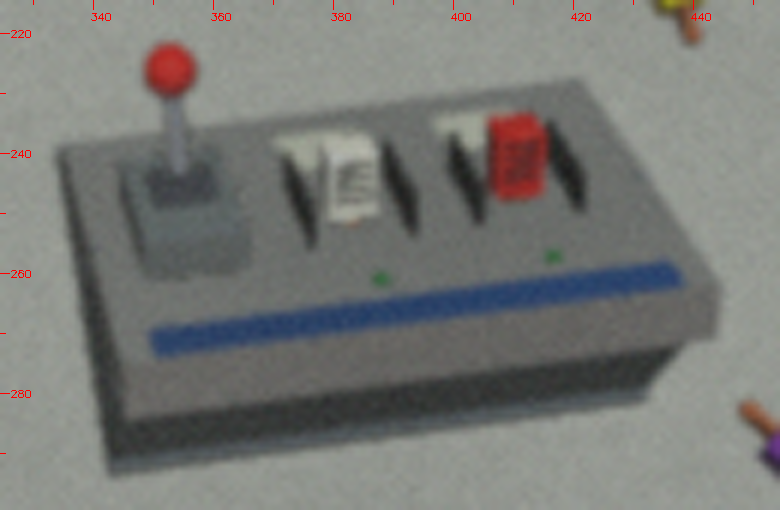

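View pics/c.png

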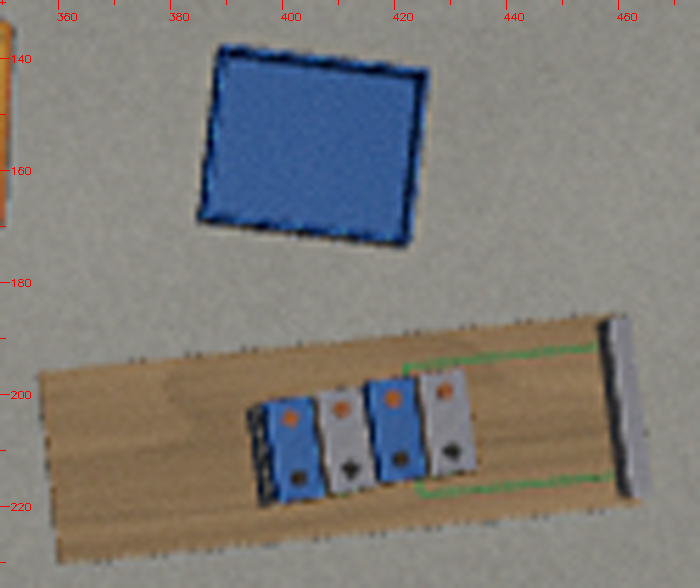

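The crops show the red plug in the left socket at top (243,192), the white plug at (263,177), the ball at (290,172), and the blue stripe on the uphill edge facing away from the robot. The row runs from cell4 at (402,208) to cell1 at (430,205), with the stop at about x=460. I'll fit the poses and check them with an overlay.

```bash
cat > h.py <<'E'
import numpy as np, cv2, json
from scipy.optimize import least_squares
from scipy.spatial.transform import Rotation as R
np.set_printoptions(precision=4,suppress=True)
K={"scene":np.array([[385.015,0,322.3088],[0,385.015,200.344],[0,0,1]]),"top":np.array([[511.3431,0,322.3554],[0,511.3431,194.2329],[0,0,1]])}
E={"scene":np.array([[-.4949,.7658,-.4105,.994],[.8689,.441,-.2248,.3184],[.0089,-.468,-.8837,1.1262]]),"top":np.array([[-.0143,-.9959,.0896,.3486],[-.9999,.0144,.0008,.0811],[-.0021,-.0896,-.996,1.7748]])}
def proj(n,P):
    p=(np.atleast_2d(P)-E[n][:,3])@E[n][:,:3]@K[n].T
    return p[:,:2]/p[:,2:]
def onplane(n,uv,z):
    d=np.c_[np.atleast_2d(uv),np.ones(len(np.atleast_2d(uv)))]@np.linalg.inv(K[n]).T@E[n][:,:3].T
    o=E[n][:,3]; return o+d*((z-o[2])/d[:,2:])
def faceR(yaw): return R.from_euler("ZY",[yaw,-np.radians(35)]).as_matrix()  # x up slope
def flatR(yaw): return R.from_euler("Z",yaw).as_matrix()
try: P=json.load(open("poses.json"))
except Exception: P={}
def face(p): return np.array(P["face"][:2]+[.095])+np.asarray(p)@faceR(P["face"][2]).T
def board(p): return np.array(P["board"][:2]+[0])+np.asarray(p)@flatR(P["board"][2]).T
def rows(goal,Rg,w,n=None):
    """rows from the present pose to the goal pose (TCP), for typing into apply_moves"""
    from rig import sensors
    s=sensors.read_state(); p0=s["position"]; w0,x,y,z=s["eef_rot"]; R0=R.from_quat([x,y,z,w0])
    rv=(R0.inv()*R.from_matrix(Rg)).as_rotvec(); d=np.asarray(goal)-p0
    n=n or int(max(np.ceil(np.linalg.norm(d)/.055),np.ceil(np.linalg.norm(rv)/.17),1))
    for i in range(n):
        Ri=R0*R.from_rotvec(rv*i/n)
        print([*np.round(Ri.inv().apply(d/n),4).tolist(),*np.round(rv/n,3).tolist(),w])
E
python3 - <<'E'
from h import *
S=lambda a:np.array(a,float)/6+[324.5,214.5]
T=lambda a:np.array(a,float)/6.9+[199.5,119.5]
C=lambda a:np.array(a,float)/5.6+[349.5,129.5]
ch=np.array([[0,.094,.011],[0,.046,.011],[0,.014,.011],[0,-.034,.011]])
ct=T([[257,525],[338,460],[389.5,420.5],[469.5,359.5]]); cs=S([[567,167],[467,180],[400,188],[300,202]])
bt=T([[626,361]]); bs=S([[171,69]])
def tip(a,x0): return np.array([[x0+.06*np.sin(a-.5),-.09,.022+.06*np.cos(a-.5)]])
def f(v):
    Rf=faceR(v[2]); o=np.array([v[0],v[1],.095])
    g=lambda p:o+p@Rf.T; t=tip(v[3],0)
    return np.r_[proj("top",g(ch))-ct,proj("scene",g(ch))-cs,proj("top",g(t))-bt,proj("scene",g(t))-bs].ravel()
r=least_squares(f,[.5,.25,.65,0.]); print("face",r.x,"\n",r.fun.reshape(-1,2))
bp=np.array([[.06,.18,.012],[-.06,.18,.012],[-.06,-.18,.012]]);bc=C([[38,373],[58,563],[638,500]])
def fb(v): return (proj("top",np.array([v[0],v[1],0])+bp@flatR(v[2]).T)-bc).ravel()
rb=least_squares(fb,[.3,-.2,0]);print("board",rb.x,rb.fun)
tp=np.array([[.055,.065,.028],[.055,-.065,.028],[-.055,-.065,.028],[-.055,.065,.028]]);tc=C([[218,45],[428,70],[410,245],[200,220]])
def ft(v): return (proj("top",np.array([v[0],v[1],0])+tp@flatR(v[2]).T)-tc).ravel()
rt=least_squares(ft,[.5,-.2,0]);print("tray",rt.x,rt.fun)
import json; json.dump({"face":list(r.x),"board":list(rb.x),"tray":list(rt.x)},open("poses.json","w"))
for n,q in (("cell4",[[264,403],[312,398],[328,497],[280,502]]),("cell1",[[418,373],[465,368],[477,470],[430,476]])):
    p=onplane("top",C(q),.087); b=(p-[rb.x[0],rb.x[1],0])@flatR(rb.x[2]); print(n,"board frame",b.mean(0)[:2],"\n",b[:,:2])
    print(np.linalg.norm(b[0]-b[1]),np.linalg.norm(b[1]-b[2]))
# overlay
import h; h.P=json.load(open("poses.json"))
out=[]
for n,(x,y,w,hh) in (("top",(200,120,115,110)),("scene",(325,215,130,85))):
    s=5; im=cv2.resize(cv2.imread(f"pics/{n}0.png")[y:y+hh,x:x+w],None,fx=s,fy=s,interpolation=cv2.INTER_CUBIC)
    def poly(p,c): cv2.polylines(im,[np.int32((proj(n,h.face(np.array(p)))+.5-[x,y])*s)],True,c,1)
    poly([[.09,.135,0],[.09,-.135,0],[-.09,-.135,0],[-.09,.135,0]],(0,255,255))
    for yy in(.07,-.01):
        for z in (0,.036): poly([[.01,yy+.012,z],[.01,yy-.012,z],[-.01,yy-.012,z],[-.01,yy+.012,z]],(0,255,0))
        for k in(-.024,.024): poly([[.025,yy+k,0],[-.025,yy+k,0],[-.025,yy+k,.022],[.025,yy+k,.022]],(255,255,0))
    poly([[.035,-.065,.025],[.035,-.115,.025],[-.035,-.115,.025],[-.035,-.065,.025]],(255,0,255))
    out.append(im)
hm=max(o.shape[0] for o in out); cv2.imwrite("pics/ov.png",cv2.resize(np.hstack([cv2.copyMakeBorder(o,0,hm-o.shape[0],0,0,0) for o in out]),None,fx=.65,fy=.65,interpolation=cv2.INTER_AREA))
E
```

```text
face [0.5616 0.2925 0.6528 0.1843] 
 [[ 0.0067 -0.2753]
 [-0.1261  0.1406]
 [ 0.1278 -0.1223]
 [ 0.0806 -0.2401]
 [-0.2016 -0.024 ]
 [ 0.0087 -0.1181]
 [ 0.1475 -0.0626]
 [ 0.1862 -0.3018]
 [ 0.0468  0.1266]
 [ 0.1174  0.2768]]
board [ 0.4576 -0.2183  0.0952] [-0.3845 -0.3537  0.0621  0.2722  0.3204  0.0715]
tray [ 0.6364 -0.2067 -0.1327] [ 0.1116  0.027  -0.0214 -0.0752 -0.0093 -0.0004 -0.0803  0.0484]
cell4 board frame [-0.0092  0.0383] 
 [[ 0.0204  0.0537]
 [ 0.0202  0.0251]
 [-0.0388  0.023 ]
 [-0.0387  0.0514]]
0.028547854011533296 0.059117629834879074
cell1 board frame [-0.0024 -0.0526] 
 [[ 0.0281 -0.039 ]
 [ 0.028  -0.067 ]
 [-0.0327 -0.0663]
 [-0.0331 -0.0383]]
0.02799489380178529 0.06065415353529445
```

View pics/ov.png

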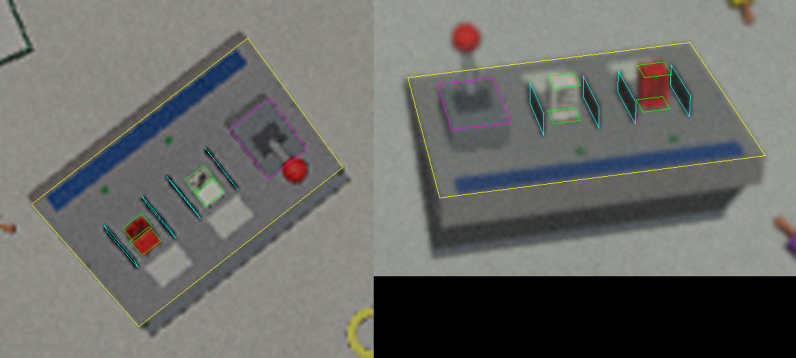

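The overlay matches the panel, cheeks and plugs closely, so the panel fit is good. The switch is at about 0.18 rad. Next is the lever.

```bash
cat >> h.py <<'E'
M=np.array([[0,1,0],[1,0,0],[0,0,-1.]])
if P: RG=faceR(P["face"][2])@M
def st():
    from rig import sensors
    s=sensors.read_state(); print("t",s["time"],"F",s["ft_force"],"w",s["gripper_width"],"q",s["q"])
    print("pos",s["position"],"face",(s["position"]-face([0,0,0]))@faceR(P["face"][2]),"board",(s["position"]-board([0,0,0]))@flatR(P["board"][2]))
E
python3 - <<'E'
from h import *
st()
print(face([-.08,-.09,.16]),face([-.08,-.09,.06]),face([0,.07,0]))
rows(face([-.08,-.09,.16]),RG,0.0)
E
```

```text
t 0.1 F [-0.2598  0.793  -0.8804] w 1.0043085170076502 q [ 1.0028  0.2177  1.6148  0.      1.3113 -0.1122]
pos [0.2747 0.5606 0.2301] face [0.0242 0.3872 0.148 ] board [-0.1081  0.7928  0.2301]
[0.4913 0.1255 0.1802] [0.5368 0.1603 0.0983] [0.519  0.3481 0.095 ]
[-0.0429, -0.0328, 0.0056, -0.067, -0.016, 0.05, 0.0]
[-0.0444, -0.031, 0.0042, -0.067, -0.016, 0.05, 0.0]
[-0.0458, -0.0289, 0.0029, -0.067, -0.016, 0.05, 0.0]
[-0.0472, -0.0268, 0.0017, -0.067, -0.016, 0.05, 0.0]
[-0.0484, -0.0245, 0.0008, -0.067, -0.016, 0.05, 0.0]
[-0.0496, -0.0221, -0.0, -0.067, -0.016, 0.05, 0.0]
[-0.0506, -0.0196, -0.0006, -0.067, -0.016, 0.05, 0.0]
[-0.0516, -0.017, -0.0011, -0.067, -0.016, 0.05, 0.0]
[-0.0524, -0.0143, -0.0013, -0.067, -0.016, 0.05, 0.0]
```

Call:
apply_moves:
  commands:
    - [-0.043, -0.033, 0.006, -0.067, -0.016, 0.05, 0]
    - [-0.044, -0.031, 0.004, -0.067, -0.016, 0.05, 0]
    - [-0.046, -0.029, 0.003, -0.067, -0.016, 0.05, 0]
    - [-0.047, -0.027, 0.002, -0.067, -0.016, 0.05, 0]
    - [-0.048, -0.025, 0.001, -0.067, -0.016, 0.05, 0]
    - [-0.05, -0.022, 0, -0.067, -0.016, 0.05, 0]
    - [-0.051, -0.02, -0.001, -0.067, -0.016, 0.05, 0]
    - [-0.052, -0.017, -0.001, -0.067, -0.016, 0.05, 0]
  force: 40

```text
time: 1.1
position: [0.4683, 0.1643, 0.1805]
eef_rot: [0.125, 0.405, 0.871, 0.248]
ft_force: [1.0, 0.4, -0.4]
gripper_width: -0.001
```

```bash
python3 -c "
from h import *
st(); rows(face([-.08,-.09,.12]),RG,0.0,4)"
```

```text
t 1.1 F [ 0.9822  0.3632 -0.3913] w -0.0005985156410162635 q [-0.0185 -0.3177  2.3181  0.5151  0.756  -1.0303]
pos [0.4683 0.1643 0.1805] face [-0.0755 -0.0452  0.1572] board [0.047  0.3799 0.1805]
[-0.0112, -0.0012, 0.0093, -0.012, -0.002, 0.012, 0.0]
[-0.0112, -0.0012, 0.0093, -0.012, -0.002, 0.012, 0.0]
[-0.0112, -0.0012, 0.0093, -0.012, -0.002, 0.012, 0.0]
[-0.0112, -0.0012, 0.0093, -0.012, -0.002, 0.012, 0.0]
```

Call:
apply_moves:
  commands:
    - [-0.015, -0.002, 0.009, -0.016, -0.003, 0.016, 0]
    - [-0.015, -0.002, 0.009, -0.016, -0.003, 0.016, 0]
    - [-0.015, -0.002, 0.02, -0.016, -0.003, 0.016, 0]
    - [0, 0, 0.03, 0, 0, 0, 0]
    - [0, 0, 0.029, 0, 0, 0, 0]
    - [0, 0.015, 0, 0, 0, 0, 0]
    - [0, 0.01, 0, 0, 0, 0, 0]

```text
time: 1.98
position: [0.5532, 0.1634, 0.1054]
eef_rot: [0.133, 0.431, 0.851, 0.268]
ft_force: [-0.1, 0.6, -0.0]
gripper_width: -0.004
```

```bash
python3 -c "
from h import *
st(); rows(face([-.0,-.09,.06]),RG,0.0,6)"
```

```text
t 1.975 F [-0.099   0.5903 -0.0216] w -0.0035344477026548558 q [-0.0253  0.027   2.2107  0.7635  0.5352 -1.2546]
pos [0.5532 0.1634 0.1054] face [-0.0637 -0.0975  0.0573] board [0.1315 0.3709 0.1054]
[0.0014, 0.0106, -0.0005, -0.001, 0.001, -0.003, 0.0]
[0.0014, 0.0106, -0.0005, -0.001, 0.001, -0.003, 0.0]
[0.0014, 0.0106, -0.0005, -0.001, 0.001, -0.003, 0.0]
[0.0013, 0.0106, -0.0005, -0.001, 0.001, -0.003, 0.0]
[0.0013, 0.0106, -0.0005, -0.001, 0.001, -0.003, 0.0]
[0.0013, 0.0106, -0.0005, -0.001, 0.001, -0.003, 0.0]
```

Call:
apply_moves:
  commands:
    - [0.006, 0.011, 0, 0, 0, 0, 0]
    - [0.001, 0.011, 0, 0, 0, 0, 0]
    - [0, 0.011, 0, 0, 0, 0, 0]
    - [0, 0.011, 0, 0, 0, 0, 0]
    - [0, 0.01, 0, 0, 0, 0, 0]

```text
time: 2.6
position: [0.5837, 0.1965, 0.1361]
eef_rot: [0.131, 0.431, 0.852, 0.266]
ft_force: [-0.9, -0.1, -1.3]
gripper_width: -0.002
```

```bash
python3 -c "
from h import *
st()"
```

```text
t 2.6 F [-0.9298 -0.1132 -1.3114] w -0.0015291279344745359 q [ 0.0504  0.0458  2.1153  0.6443  0.5578 -1.0655]
pos [0.5837 0.1965 0.1361] face [-0.0098 -0.0898  0.0571] board [0.1649 0.4009 0.1361]
```

Call:
apply_moves:
  commands:
    - [0, 0.006, 0, 0, 0, 0, 0]
    - [0, 0.005, 0, 0, 0, 0, 0]
    - [0, 0.003, 0, 0, 0, 0, 0]

```text
time: 2.98
position: [0.5916, 0.203, 0.1422]
eef_rot: [0.129, 0.43, 0.853, 0.264]
ft_force: [-8.0, -8.8, 0.2]
gripper_width: 0.0
```

```bash
python3 -c "
from h import *
st()"
```

```text
t 2.975 F [-7.9981 -8.7855  0.2365] w 0.000427725563176748 q [ 0.0645  0.0562  2.088   0.6137  0.5688 -1.0242]
pos [0.5916 0.203  0.1422] face [ 0.0021 -0.0894  0.0562] board [0.1735 0.4067 0.1422]
```

Call:
apply_moves:
  commands:
    - [0, -0.008, 0, 0, 0, 0, 0]
    - [0, -0.02, 0, 0, 0, 0, 0]
    - [0, -0.02, -0.005, 0, 0, 0, 0]
    - [0, 0, -0.04, 0, 0, 0, 0]
    - [0.0, 0, -0.04, 0, 0, 0, 0.05]

```text
time: 3.6
position: [0.5203, 0.1497, 0.1844]
eef_rot: [0.129, 0.432, 0.853, 0.265]
ft_force: [1.3, -1.0, 1.2]
gripper_width: 0.195
```

Run:
```python
from h import *
from rig import eyes
out=[]
for n,(x,y,w,hh) in (("top",(200,120,115,110)),("scene",(325,205,130,95))):
    im=eyes.get_image(n)["pixels"]; cv2.imwrite(f"pics/{n}1.png",im); out.append(cv2.resize(im[y:y+hh,x:x+w],(390,320),interpolation=cv2.INTER_CUBIC))
cv2.imwrite("pics/l1.png",np.hstack(out))
st(); rows(face([0,.07,.085]),RG,0.06)
```

```text
t 3.7 F [ 0.2519 -0.8004  0.8624] w 0.3761673403013274 q [-0.0632 -0.2076  2.2333  0.5894  0.7221 -1.0686]
pos [0.5226 0.1492 0.1883] face [-0.0432 -0.0902  0.1441] board [0.0996 0.3597 0.1883]
[0.0403, 0.0102, 0.0144, -0.002, 0.002, -0.004, 0.06]
[0.0402, 0.0104, 0.0145, -0.002, 0.002, -0.004, 0.06]
[0.0402, 0.0105, 0.0146, -0.002, 0.002, -0.004, 0.06]
[0.0401, 0.0107, 0.0147, -0.002, 0.002, -0.004, 0.06]
```

View pics/l1.png

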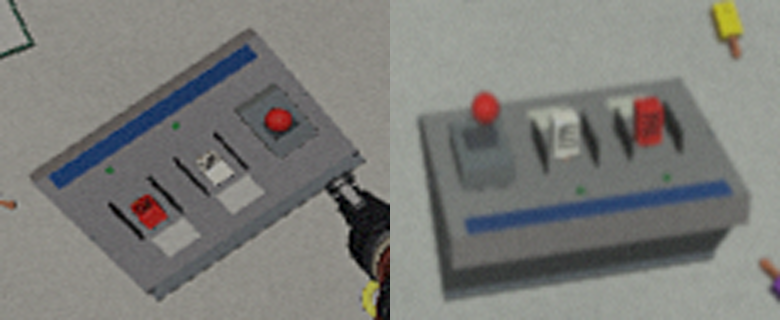

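The lever has moved: the ball is now over the block in top at about (281,163), previously (290,172). I'll compute its angle from both views.

Run:
```python
from h import *
obs={}
for n,(x,y,w,h_) in (("top",(270,145,30,35)),("scene",(345,215,25,30))):
    im=cv2.imread(f"pics/{n}1.png").astype(int)[y:y+h_,x:x+w]; m=(im[...,2]>100)&(im[...,2]>1.8*im[...,1])
    v,u=np.nonzero(m); obs[n]=np.array([u.mean()+x,v.mean()+y]); print(n,obs[n],m.sum())
f=lambda a:np.r_[[proj(n,face([.06*np.sin(a[0]-.5),-.09,.022+.06*np.cos(a[0]-.5)]))[0]-obs[n] for n in obs]].ravel()
r=least_squares(f,[.8]); print(r.x,r.fun)
```

```text
top [281.6809 160.5745] 47
scene [356.2857 236.5   ] 56
[0.9989] [0.0999 0.2185 0.1868 0.1876]
```

Call:
apply_moves:
  commands:
    - [0.04, 0.01, 0.01, -0.002, 0.002, -0.004, 0.06]
    - [0.04, 0.01, 0.01, -0.002, 0.002, -0.004, 0.06]
    - [0.04, 0.01, 0.01, -0.002, 0.002, -0.004, 0.06]
    - [0.04, 0.011, 0.01, -0.002, 0.002, -0.004, 0.06]
    - [0, 0, 0, 0, 0, 0, 0.06]

```text
time: 4.32
position: [0.4741, 0.3158, 0.1802]
eef_rot: [0.136, 0.424, 0.853, 0.273]
ft_force: [-0.7, 0.6, 0.1]
gripper_width: 0.702
```

```bash
python3 -c "
from h import *
st(); rows(face([0,.07,.05]),RG,0.06,2)"
```

```text
t 4.325 F [-0.6686  0.6344  0.1139] w 0.701543418556082 q [ 0.3817 -0.1723  2.2275  0.3208  0.5053 -0.5016]
pos [0.4741 0.3158 0.1802] face [0.0036 0.0716 0.1015] board [0.0672 0.5302 0.1802]
[-0.0007, -0.002, 0.0258, 0.004, 0.001, -0.002, 0.06]
[-0.0008, -0.0019, 0.0258, 0.004, 0.001, -0.002, 0.06]
```

The switch reads 0.999 rad, its far end. Now I'll descend onto the red plug.

Call:
apply_moves:
  commands:
    - [-0.001, -0.002, 0.026, 0.004, 0.001, -0.002, 0.06]
    - [-0.001, -0.002, 0.026, 0.004, 0.001, -0.002, 0.06]
    - [0, 0, 0.015, 0, 0, 0, 0.06]
    - [0, 0, 0.01, 0, 0, 0, 0.06]
    - [0, 0, 0.005, 0, 0, 0, 0.06]
    - [0, 0, 0, 0, 0, 0, 0.06]

```text
time: 5.08
position: [0.5141, 0.3404, 0.1081]
eef_rot: [0.135, 0.424, 0.854, 0.27]
ft_force: [-0.8, 0.3, -0.3]
gripper_width: 0.703
```

```bash
python3 -c "
from h import *
st(); rows(face([0,.07,.008]),RG,0.06,2)"
```

```text
t 5.075 F [-0.8346  0.3239 -0.3379] w 0.7033228402924155 q [ 0.401   0.0735  2.1578  0.4342  0.3405 -0.6174]
pos [0.5141 0.3404 0.1081] face [0.0004 0.0669 0.0157] board [0.1093 0.5509 0.1081]
[0.0016, -0.0002, 0.0038, 0.001, 0.002, -0.001, 0.06]
[0.0016, -0.0002, 0.0038, 0.001, 0.002, -0.001, 0.06]
```

Call:
apply_moves:
  commands:
    - [0.002, 0, 0.004, 0.001, 0.002, 0, 0.06]
    - [0.001, 0, 0.004, 0, 0, 0, 0.06]
    - [0, 0, 0, 0, 0, 0, 0.01]
    - [0, 0, 0, 0, 0, 0, 0.01]
    - [0, 0, 0, 0, 0, 0, 0.01]
    - [0, 0, 0, 0, 0, 0, 0.01]
  force: 60

```text
time: 5.82
position: [0.5151, 0.3455, 0.1019]
eef_rot: [0.134, 0.423, 0.854, 0.27]
ft_force: [-0.1, -0.4, -0.8]
gripper_width: 0.218
```

```bash
python3 -c "
from h import *
st(); rows(face([0,.07,.04]),RG,0.01,8)"
```

```text
t 5.825 F [-0.1021 -0.357  -0.7523] w 0.21827661309995758 q [ 0.4091  0.0936  2.1507  0.4427  0.3284 -0.6214]
pos [0.5151 0.3455 0.1019] face [0.0001 0.0703 0.0084] board [0.1108 0.5558 0.1019]
[-0.0, -0.0, -0.004, 0.0, 0.0, -0.0, 0.01]
[-0.0, -0.0, -0.004, 0.0, 0.0, -0.0, 0.01]
[-0.0, -0.0, -0.004, 0.0, 0.0, -0.0, 0.01]
[-0.0, -0.0, -0.004, 0.0, 0.0, -0.0, 0.01]
[-0.0, -0.0, -0.004, 0.0, 0.0, -0.0, 0.01]
[-0.0, -0.0, -0.004, 0.0, 0.0, -0.0, 0.01]
[-0.0, -0.0, -0.004, 0.0, 0.0, -0.0, 0.01]
[-0.0, -0.0, -0.004, 0.0, 0.0, -0.0, 0.01]
```

Width 0.218 is about 19 mm, so the plug is held. Now I'll pull straight out.

Call:
apply_moves:
  commands:
    - [0, 0, -0.004, 0, 0, 0, 0.01]
    - [0, 0, -0.004, 0, 0, 0, 0.01]
    - [0, 0, -0.005, 0, 0, 0, 0.01]
    - [0, 0, -0.006, 0, 0, 0, 0.01]
    - [0, 0, -0.008, 0, 0, 0, 0.01]
    - [0, 0, -0.01, 0, 0, 0, 0.01]
    - [0, 0, -0.012, 0, 0, 0, 0.01]
    - [0, 0, -0.02, 0, 0, 0, 0.01]

```text
time: 6.82
position: [0.4815, 0.3201, 0.1606]
eef_rot: [0.133, 0.423, 0.855, 0.27]
ft_force: [-0.7, 0.4, -1.0]
gripper_width: 0.222
```

Run:
```python
from h import *
from rig import eyes
im=eyes.get_image("scene")["pixels"]; cv2.imwrite("pics/s2.png",cv2.resize(im[200:300,325:475],(600,400),interpolation=cv2.INTER_CUBIC))
st()
```

```text
t 6.875 F [-0.095   2.4286  0.2469] w 0.22728753960044318 q [ 0.3843 -0.1179  2.2163  0.3427  0.4689 -0.5284]
pos [0.482  0.3203 0.1632] face [0.0012 0.0704 0.0824] board [0.0755 0.5339 0.1632]
```

View pics/s2.png

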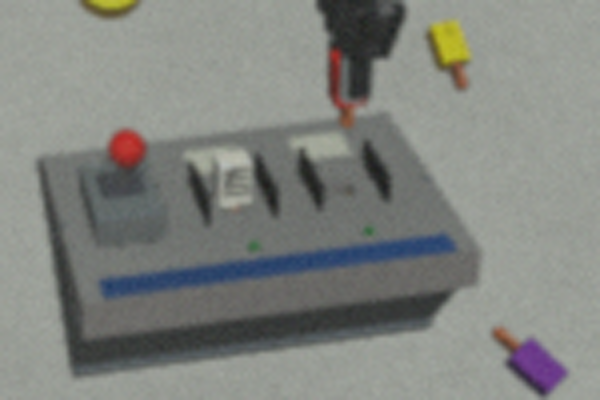

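The red plug is out of its socket and in the jaws, with the blade tip free at (347,120) in the crop. The white plug is still seated. Next I'll carry the red plug to the tray, turning the tool to a sideways tilt.

```bash
cat >> h.py <<'E'
def trayR(t):
    c,s=np.cos(t),np.sin(t)
    return flatR(P["tray"][2])@np.array([[0,1,0],[c,0,-s],[-s,0,-c]])
E
python3 - <<'E'
from h import *
print(np.linalg.det(trayR(.87)), onplane("top",[[342,134],[342,170]],.03), face([.029,-.09,.075]))
rows([.44,.22,.27],RG,0.01)
# rotation to tray pose
print(R.from_matrix(RG.T@trayR(np.radians(50))).as_rotvec())
E
```

```text
1.0 [[0.7139 0.0115 0.03  ]
 [0.5883 0.0137 0.03  ]] [0.6009 0.2093 0.1731]
[-0.0181, -0.0051, -0.0472, 0.001, 0.0, -0.0, 0.01]
[-0.0181, -0.0052, -0.0472, 0.001, 0.0, -0.0, 0.01]
[-0.0181, -0.0053, -0.0472, 0.001, 0.0, -0.0, 0.01]
[ 0.8874 -1.0417  0.4664]
```

Call:
apply_moves:
  commands:
    - [-0.018, -0.005, -0.047, 0, 0, 0, 0.01]
    - [-0.018, -0.005, -0.047, 0, 0, 0, 0.01]
    - [-0.018, -0.005, -0.047, 0, 0, 0, 0.01]

```text
time: 7.25
position: [0.437, 0.2192, 0.2679]
eef_rot: [0.131, 0.422, 0.856, 0.268]
ft_force: [1.6, -0.8, 0.2]
gripper_width: 0.22
```

```bash
python3 -c "
from h import *
st(); rows([.62,-.18,.2],trayR(np.radians(50)),0.01,11)"
```

```text
t 7.25 F [ 1.5597 -0.8242  0.1911] w 0.2195668283443298 q [ 0.1407 -0.5074  2.2827  0.3804  0.8612 -0.6898]
pos [0.437  0.2192 0.2679] face [-0.0183  0.0174  0.2239] board [0.0211 0.4375 0.2679]
[-0.0389, -0.0108, -0.0001, 0.08, -0.095, 0.043, 0.01]
[-0.0391, -0.009, 0.0044, 0.08, -0.095, 0.043, 0.01]
[-0.0388, -0.0068, 0.0088, 0.08, -0.095, 0.043, 0.01]
[-0.0381, -0.0043, 0.0129, 0.08, -0.095, 0.043, 0.01]
[-0.0368, -0.0015, 0.0166, 0.08, -0.095, 0.043, 0.01]
[-0.035, 0.0015, 0.02, 0.08, -0.095, 0.043, 0.01]
[-0.0329, 0.0047, 0.023, 0.08, -0.095, 0.043, 0.01]
[-0.0303, 0.008, 0.0255, 0.08, -0.095, 0.043, 0.01]
[-0.0274, 0.0114, 0.0274, 0.08, -0.095, 0.043, 0.01]
[-0.0241, 0.0148, 0.0288, 0.08, -0.095, 0.043, 0.01]
[-0.0206, 0.0181, 0.0296, 0.08, -0.095, 0.043, 0.01]
```

Call:
apply_moves:
  commands:
    - [-0.039, -0.011, 0, 0.08, -0.095, 0.043, 0.01]
    - [-0.039, -0.009, 0.004, 0.08, -0.095, 0.043, 0.01]
    - [-0.039, -0.007, 0.009, 0.08, -0.095, 0.043, 0.01]
    - [-0.038, -0.004, 0.013, 0.08, -0.095, 0.043, 0.01]
    - [-0.037, -0.002, 0.017, 0.08, -0.095, 0.043, 0.01]
    - [-0.035, 0.002, 0.02, 0.08, -0.095, 0.043, 0.01]

```text
time: 8.0
position: [0.5393, -0.009, 0.2445]
eef_rot: [0.238, 0.61, 0.754, -0.055]
ft_force: [0.2, 0.4, -0.9]
gripper_width: 0.224
```

```bash
python3 -c "
from h import *
st(); rows([.62,-.18,.2],trayR(np.radians(50)),0.01,7)"
```

```text
t 8.0 F [ 0.1814  0.4148 -0.9058] w 0.2243692760769242 q [ 0.0758 -0.1175  2.0068 -0.4807  1.0177  0.0724]
pos [ 0.5393 -0.009   0.2445] face [-0.0787 -0.226   0.2377] board [0.1012 0.2006 0.2445]
[-0.0208, 0.0035, 0.0181, 0.058, -0.065, 0.026, 0.01]
[-0.0195, 0.0051, 0.0191, 0.058, -0.065, 0.026, 0.01]
[-0.018, 0.0067, 0.02, 0.058, -0.065, 0.026, 0.01]
[-0.0165, 0.0083, 0.0207, 0.058, -0.065, 0.026, 0.01]
[-0.0149, 0.01, 0.0212, 0.058, -0.065, 0.026, 0.01]
[-0.0132, 0.0116, 0.0215, 0.058, -0.065, 0.026, 0.01]
[-0.0115, 0.0131, 0.0216, 0.058, -0.065, 0.026, 0.01]
```

Call:
apply_moves:
  commands:
    - [-0.021, 0.004, 0.018, 0.058, -0.065, 0.026, 0.01]
    - [-0.02, 0.005, 0.019, 0.058, -0.065, 0.026, 0.01]
    - [-0.018, 0.007, 0.02, 0.058, -0.065, 0.026, 0.01]
    - [-0.017, 0.008, 0.021, 0.058, -0.065, 0.026, 0.01]
    - [-0.015, 0.01, 0.021, 0.058, -0.065, 0.026, 0.01]
    - [-0.013, 0.012, 0.022, 0.058, -0.065, 0.026, 0.01]
    - [-0.012, 0.013, 0.022, 0.058, -0.065, 0.026, 0.01]

```text
time: 8.88
position: [0.6247, -0.1867, 0.2018]
eef_rot: [0.28, 0.685, 0.591, -0.321]
ft_force: [-0.3, -0.4, -0.7]
gripper_width: 0.223
```

```bash
python3 -c "
from h import *
st(); rows([.636,-.212,.08],trayR(np.radians(50)),0.01,5)"
```

```text
t 8.875 F [-0.3095 -0.3926 -0.7057] w 0.2226391584821956 q [-0.0372  0.4293  1.6209 -0.9045  1.3461  0.4446]
pos [ 0.6247 -0.1867  0.2018] face [-0.1361 -0.4191  0.2257] board [0.1693 0.0156 0.2018]
[0.0158, 0.0029, 0.0191, -0.001, 0.001, -0.002, 0.01]
[0.0158, 0.0029, 0.0192, -0.001, 0.001, -0.002, 0.01]
[0.0157, 0.0029, 0.0192, -0.001, 0.001, -0.002, 0.01]
[0.0157, 0.0029, 0.0192, -0.001, 0.001, -0.002, 0.01]
[0.0157, 0.0029, 0.0192, -0.001, 0.001, -0.002, 0.01]
```

Call:
apply_moves:
  commands:
    - [0.016, 0.002, 0.019, 0, 0, 0, 0.01]
    - [0.016, 0.002, 0.019, 0, 0, 0, 0.01]
    - [0.016, 0.002, 0.019, 0, 0, 0, 0.01]
    - [0.016, 0.002, 0.019, 0, 0, 0, 0.01]
    - [0.016, 0.002, 0.015, 0, 0, 0, 0.01]
    - [0, 0, 0, 0, 0, 0, 0.01]

```text
time: 9.62
position: [0.6278, -0.2051, 0.0698]
eef_rot: [0.275, 0.685, 0.594, -0.319]
ft_force: [-1.2, -0.8, -0.4]
gripper_width: 0.228
```

```bash
python3 -c "
from h import *
from rig import eyes
a=eyes.get_image('top')['pixels'][120:180,360:450]; b=eyes.get_image('scene')['pixels'][165:255,190:310]
cv2.imwrite('pics/t3.png',np.hstack([cv2.resize(a,(390,260),interpolation=2),cv2.resize(b,(390,260),interpolation=2)]))
st(); rows([.636,-.212,.034],trayR(np.radians(50)),0.01,4)"
```

```text
t 9.725 F [-0.0991  0.2682 -0.0633] w 0.22223804003083886 q [-0.0675  0.6159  1.6307 -0.9575  1.2038  0.5881]
pos [ 0.6298 -0.2054  0.0727] face [-0.2162 -0.437   0.1241] board [ 0.1726 -0.0035  0.0727]
[0.0065, 0.0018, 0.0073, -0.002, -0.0, -0.002, 0.01]
[0.0065, 0.0018, 0.0073, -0.002, -0.0, -0.002, 0.01]
[0.0065, 0.0018, 0.0073, -0.002, -0.0, -0.002, 0.01]
[0.0065, 0.0018, 0.0073, -0.002, -0.0, -0.002, 0.01]
```

View pics/t3.png

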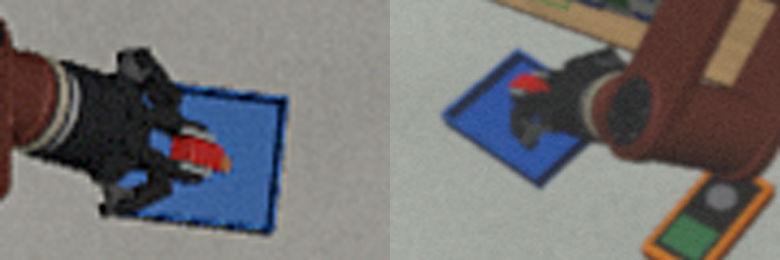

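The plug is over the middle of the tray in both views (9 views so far). I'll lower it until the blade touches.

Call:
apply_moves:
  commands:
    - [0.0065, 0.002, 0.0073, 0, 0, 0, 0.01]
    - [0.0065, 0.002, 0.0073, 0, 0, 0, 0.01]
    - [0.0065, 0.002, 0.0073, 0, 0, 0, 0.01]
    - [0.006, 0.001, 0.007, 0, 0, 0, 0.01]
    - [0.001, 0, 0.001, 0, 0, 0, 0.01]

```text
time: 10.35
position: [0.6386, -0.2124, 0.0337]
eef_rot: [0.279, 0.686, 0.593, -0.316]
ft_force: [-0.1, 0.1, 0.1]
gripper_width: 0.225
```

```bash
python3 -c "
from h import *
st(); rows([.636,-.212,.027],trayR(np.radians(50)),0.01,4)"
```

```text
t 10.35 F [-0.0753  0.106   0.0841] w 0.22459112713209195 q [-0.0771  0.6897  1.6045 -0.9801  1.1666  0.6307]
pos [ 0.6386 -0.2124  0.0337] face [-0.2362 -0.4479  0.0905] board [ 0.1808 -0.0113  0.0337]
[0.0013, -0.0007, 0.0011, -0.0, -0.0, -0.003, 0.01]
[0.0013, -0.0007, 0.0011, -0.0, -0.0, -0.003, 0.01]
[0.0013, -0.0007, 0.0011, -0.0, -0.0, -0.003, 0.01]
[0.0013, -0.0007, 0.0011, -0.0, -0.0, -0.003, 0.01]
```

Call:
apply_moves:
  commands:
    - [0.0015, 0, 0.0013, 0, 0, 0, 0.01]
    - [0.0015, 0, 0.0013, 0, 0, 0, 0.01]
    - [0.0015, 0, 0.0013, 0, 0, 0, 0.01]

```text
time: 10.72
position: [0.639, -0.2125, 0.0277]
eef_rot: [0.279, 0.686, 0.593, -0.316]
ft_force: [-0.2, -0.2, -0.8]
gripper_width: 0.223
```

Call:
apply_moves:
  commands:
    - [0.0015, 0, 0.0013, 0, 0, 0, 0.01]

```text
time: 10.85
position: [0.6391, -0.2125, 0.0258]
eef_rot: [0.28, 0.686, 0.593, -0.316]
ft_force: [0.8, 0.1, -1.3]
gripper_width: 0.229
```

Call:
apply_moves:
  commands:
    - [0.0015, 0, 0.0013, 0, 0, 0, 0.01]
    - [0, 0, 0, 0, 0, 0, 0.01]

```text
time: 11.1
position: [0.6392, -0.2125, 0.0237]
eef_rot: [0.28, 0.686, 0.593, -0.316]
ft_force: [-1.1, 0.2, -0.6]
gripper_width: 0.224
```

Call:
apply_moves:
  commands:
    - [0.001, 0, 0.001, 0, 0, 0, 0.01]
    - [0, 0, 0, 0, 0, 0, 0.01]

```text
time: 11.35
position: [0.6396, -0.2128, 0.0235]
eef_rot: [0.28, 0.686, 0.592, -0.316]
ft_force: [0.3, 0.1, -0.5]
gripper_width: 0.218
```

Call:
apply_moves:
  commands:
    - [0.002, 0, 0.0015, 0, 0, 0, 0.01]
    - [0.001, 0, 0.001, 0, 0, 0, 0.01]

```text
time: 11.6
position: [0.6401, -0.213, 0.0231]
eef_rot: [0.282, 0.686, 0.591, -0.318]
ft_force: [-1.2, 2.3, 5.8]
gripper_width: 0.223
```

```bash
python3 -c "
from h import *
st(); print(E['scene'][:,3])
from rig import eyes
d=eyes.get_image('scene')['pixels']; 
m=(d[...,2].astype(int)>90)&(d[...,2]>2.2*d[...,1].astype(int))&(d[...,2]>2.2*d[...,0].astype(int)); m[:170]=0;m[230:]=0;m[:,:195]=0;m[:,275:]=0
v,u=np.nonzero(m);print(len(u),u.mean(),v.mean())
from rig import sensors
s=sensors.read_state();w,x,y,z=s['eef_rot'];Rt=R.from_quat([x,y,z,w]).as_matrix()
print('tip z for TCP+29mm',s['position']+Rt@[0,0,.0294], 'centre of grip px',proj('scene',s['position']+Rt@[0,0,-.0096]))"
```

```text
t 11.6 F [-1.2196  2.3191  5.7955] w 0.2233821419727982 q [-0.0758  0.7122  1.5969 -0.9912  1.1632  0.6507]
pos [ 0.6401 -0.213   0.0231] face [-0.2416 -0.4493  0.0815] board [ 0.1821 -0.012   0.0231]
[0.994  0.3184 1.1262]
40 231.875 202.675
tip z for TCP+29mm [ 0.6371 -0.2354  0.0043] centre of grip px [[231.5214 204.1056]]
```

Contact: the tip height computes to 4.3 mm, which is the tray floor. Release and back off along the tool.

Call:
apply_moves:
  commands:
    - [0, 0, 0, 0, 0, 0, 0.03]
    - [0, 0, 0, 0, 0, 0, 0.04]
    - [0, 0, 0, 0, 0, 0, 0.05]
    - [0, 0, -0.02, 0, 0, 0, 0.05]
    - [-0.02, 0, -0.03, 0, 0, 0, 0.05]
    - [-0.03, 0, -0.04, 0, 0, 0, 0.05]
    - [-0.03, 0, -0.04, 0, 0, 0, 0.03]
    - [-0.03, 0, -0.03, 0, 0, 0, 0.03]

```text
time: 12.65
position: [0.6436, -0.1554, 0.211]
eef_rot: [0.278, 0.684, 0.593, -0.32]
ft_force: [0.2, -0.2, -0.4]
gripper_width: 0.35
```

Run:
```python
from h import *
from rig import eyes
t=eyes.get_image('top')['pixels']; cv2.imwrite("pics/top4.png",t)
sc=eyes.get_image('scene')['pixels']; cv2.imwrite("pics/scene4.png",sc)
a=cv2.resize(t[130:235,350:475],(700,588),interpolation=2)
cv2.imwrite('pics/t4.png',a); st()
```

```text
t 12.75 F [ 0.2344 -0.0386  0.2932] w 0.35018321875036823 q [ 0.0087  0.4522  1.5544 -0.8822  1.3959  0.4404]
pos [ 0.6473 -0.1559  0.2171] face [-0.0973 -0.4083  0.2172] board [0.1947 0.0441 0.2171]
```

View pics/t4.png

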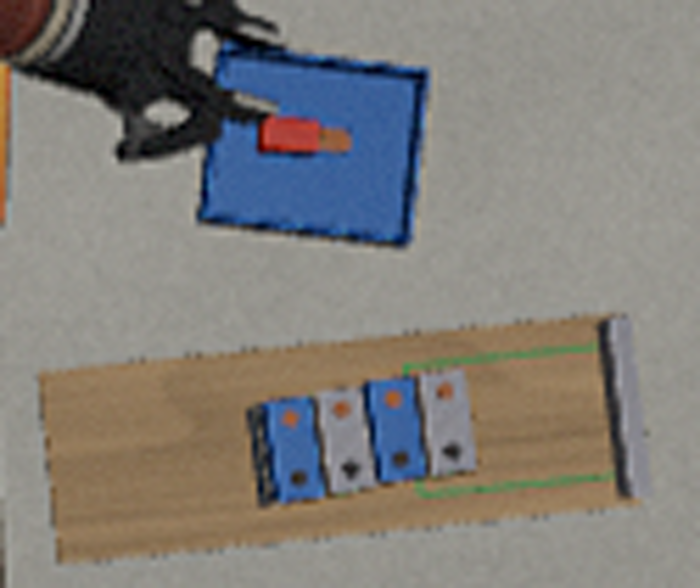

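The plug lies flat inside the tray at crop (305,136), centred and clear of the walls. Now I'll check the board frame against the green lines and measure the cells.

Run:
```python
from h import *
C=lambda a:np.array(a,float)/5.6+[349.5,129.5]
tb=lambda p:(p-board([0,0,0]))@flatR(P["board"][2])
print("green",tb(onplane("top",C([[407,367],[598,347],[420,492],[613,476]]),.012))[:,:2])
print("stop foot/top near edge",tb(onplane("top",C([[610,318],[630,497]]),.042))[:,:2])
o=tb(onplane("top",C([[291,418],[342,409],[394,399],[446,391]]),.088));k=tb(onplane("top",C([[299,479],[350,469],[401,459],[453,450]]),.088))
print("cells", ((o+k)/2)[:,:2], "yaw",np.degrees(np.arctan2(-(k-o)[:,1]*-1,(o-k)[:,0]))) 
# colour-based terminal check
im=cv2.imread("pics/top4.png").astype(int)
m=(im[...,2]>im[...,0]+35)&(im[...,2]>110); 
for (u0,u1) in ((396,407),(406,415),(415,425),(424,434)):
    s=im[195:210,u0:u1]; w=np.clip(s[...,2]-s[...,0]-5,0,None)*1.; vv,uu=np.mgrid[195:210,u0:u1]; 
    w[w<25]=0
    print("orange",(w*uu).sum()/w.sum(),(w*vv).sum()/w.sum(), tb(onplane("top",[[(w*uu).sum()/w.sum(),(w*vv).sum()/w.sum()]],.088))[0,:2])
print("board->world row start",board([0,.1,.05]),"yaw",P["board"][2])
```

```text
green [[ 0.0373 -0.0482]
 [ 0.0367 -0.167 ]
 [-0.0401 -0.0463]
 [-0.0434 -0.1656]]
stop foot/top near edge [[ 0.0515 -0.1685]
 [-0.0577 -0.1661]]
cells [[-0.0083  0.0389]
 [-0.0061  0.0084]
 [-0.0035 -0.0226]
 [-0.0019 -0.0537]] yaw [-0.3971 -0.4277  0.6077  0.59  ]
orange 400.7486823855756 198.09875173370318 [0.0299 0.0389]
orange 409.96528925619833 197.70785123966942 [0.0279 0.0085]
orange 418.7615708274895 197.1304347826087 [ 0.0266 -0.0207]
orange 429.4650887573965 197.5680473372781 [ 0.0213 -0.0557]
board->world row start [ 0.4481 -0.1188  0.05  ] yaw 0.09521444966791105
```

The row is staggered across the board: x = -8, -6, -3.5 and -2 mm from cell4 to cell1. Before pushing, I'll centre the cells gently with the jaws, which self-centre, to get a straight row.

```bash
cat >> h.py <<'E'
RB=flatR(P["board"][2])@M
E
python3 -c "
from h import *
rows(board([-.0015,.04,.16]),RB,0.085)"
```

```text
[0.0016, -0.0318, 0.0122, -0.015, 0.145, -0.038, 0.085]
[0.0011, -0.0319, 0.0119, -0.015, 0.145, -0.038, 0.085]
[0.0006, -0.032, 0.0116, -0.015, 0.145, -0.038, 0.085]
[0.0001, -0.0322, 0.0111, -0.015, 0.145, -0.038, 0.085]
[-0.0002, -0.0324, 0.0106, -0.015, 0.145, -0.038, 0.085]
[-0.0005, -0.0325, 0.0101, -0.015, 0.145, -0.038, 0.085]
```

Call:
apply_moves:
  commands:
    - [0.0015, -0.032, 0.012, -0.015, 0.145, -0.038, 0.085]
    - [0.001, -0.032, 0.012, -0.015, 0.145, -0.038, 0.085]
    - [0.0005, -0.032, 0.011, -0.015, 0.145, -0.038, 0.085]
    - [0, -0.032, 0.011, -0.015, 0.145, -0.038, 0.085]
    - [0, -0.032, 0.01, -0.015, 0.145, -0.038, 0.085]
    - [0, -0.032, 0.01, -0.015, 0.145, -0.038, 0.085]
    - [0, 0, 0, 0, 0, 0, 0.085]

```text
time: 13.62
position: [0.4489, -0.1715, 0.1592]
eef_rot: [-0.008, 0.666, 0.745, 0.01]
ft_force: [0.2, 0.2, -0.6]
gripper_width: 0.994
```

```bash
python3 -c "
from h import *
st();rows(board([-.0015,.04,.12]),RB,0.085,3)"
```

```text
t 13.625 F [ 0.2456  0.168  -0.5847] w 0.9935753364911758 q [-0.5261 -0.0111  2.0056  0.0255  1.1595 -0.6482]
pos [ 0.4489 -0.1715  0.1592] face [-0.2673 -0.3002  0.2656] board [-0.0042  0.0475  0.1592]
[-0.0028, 0.0008, 0.013, 0.001, -0.009, 0.006, 0.085]
[-0.0027, 0.0008, 0.013, 0.001, -0.009, 0.006, 0.085]
[-0.0026, 0.0009, 0.013, 0.001, -0.009, 0.006, 0.085]
```

Call:
apply_moves:
  commands:
    - [-0.003, 0.001, 0.013, 0.001, -0.009, 0.006, 0.085]
    - [-0.003, 0.001, 0.013, 0.001, -0.009, 0.006, 0.085]
    - [-0.003, 0.001, 0.013, 0.001, -0.009, 0.006, 0.085]
    - [0, 0, 0, 0, 0, 0, 0.085]

```text
time: 14.12
position: [0.4549, -0.177, 0.1168]
eef_rot: [0.001, 0.672, 0.741, -0.001]
ft_force: [0.1, 0.8, 0.5]
gripper_width: 0.994
```

```bash
python3 -c "
from h import *
st();rows(board([-.0015,.04,.032]),RB,0.085,4)"
```

```text
t 14.125 F [0.064  0.8215 0.5463] w 0.9938530178477737 q [-0.5132  0.0586  2.0244 -0.0032  1.0567 -0.609 ]
pos [ 0.4549 -0.177   0.1168] face [-0.2905 -0.3082  0.23  ] board [0.0012 0.0414 0.1168]
[-0.0003, -0.0007, 0.0212, -0.0, 0.001, 0.001, 0.085]
[-0.0003, -0.0007, 0.0212, -0.0, 0.001, 0.001, 0.085]
[-0.0003, -0.0007, 0.0212, -0.0, 0.001, 0.001, 0.085]
[-0.0003, -0.0007, 0.0212, -0.0, 0.001, 0.001, 0.085]
```

Call:
apply_moves:
  commands:
    - [0, -0.001, 0.021, 0, 0, 0, 0.085]
    - [0, -0.001, 0.021, 0, 0, 0, 0.085]
    - [0, -0.001, 0.021, 0, 0, 0, 0.085]
    - [0, 0, 0.02, 0, 0, 0, 0.085]
    - [0, 0, 0, 0, 0, 0, 0.07]
    - [0, 0, 0, 0, 0, 0, 0.059]
    - [0, 0, 0, 0, 0, 0, 0.059]
    - [0, 0, 0, 0, 0, 0, 0.059]
  force: 20

```text
time: 15.12
position: [0.4565, -0.1769, 0.0343]
eef_rot: [0.004, 0.67, 0.743, -0.001]
ft_force: [-0.8, -0.0, -2.0]
gripper_width: 0.706
```

```bash
python3 -c "
from h import *
st()"
```

```text
t 15.125 F [-0.7621 -0.0405 -1.9644] w 0.7064426529379065 q [-0.5106  0.2     2.0575 -0.0051  0.8773 -0.611 ]
pos [ 0.4565 -0.1769  0.0343] face [-0.3367 -0.3091  0.1617] board [0.0028 0.0414 0.0343]
```

Call:
apply_moves:
  commands:
    - [0, -0.002, 0, 0, 0, 0, 0.059]
    - [0, -0.002, 0, 0, 0, 0, 0.059]
    - [0, 0, 0, 0, 0, 0, 0.059]
    - [0, 0, 0, 0, 0, 0, 0.085]
    - [0, 0, 0, 0, 0, 0, 0.085]
    - [0, 0, 0, 0, 0, 0, 0.085]

```text
time: 15.88
position: [0.4534, -0.1778, 0.0353]
eef_rot: [0.005, 0.67, 0.743, -0.001]
ft_force: [-0.6, -0.1, 1.3]
gripper_width: 0.994
```

```bash
python3 -c "
from h import *
st();rows(board([-.0015,.009,.034]),RB,0.085,2)"
```

```text
t 15.875 F [-0.6088 -0.0554  1.298 ] w 0.993949306661785 q [-0.5157  0.1915  2.0654 -0.0046  0.8749 -0.6161]
pos [ 0.4534 -0.1778  0.0353] face [-0.3386 -0.3079  0.1642] board [-0.0004  0.0407  0.0353]
[-0.0159, -0.0007, 0.0008, 0.003, 0.004, 0.004, 0.085]
[-0.0159, -0.0006, 0.0007, 0.003, 0.004, 0.004, 0.085]
```

Call:
apply_moves:
  commands:
    - [-0.016, 0, 0.001, 0.003, 0.004, 0.004, 0.085]
    - [-0.015, 0, 0, 0.003, 0.004, 0.004, 0.085]
    - [0, 0, 0, 0, 0, 0, 0.07]
    - [0, 0, 0, 0, 0, 0, 0.059]
    - [0, 0, 0, 0, 0, 0, 0.059]
    - [0, 0, 0, 0, 0, 0, 0.059]

```text
time: 16.62
position: [0.4569, -0.212, 0.0347]
eef_rot: [0.0, 0.673, 0.74, -0.0]
ft_force: [0.0, -1.5, 0.9]
gripper_width: 0.702
```

```bash
python3 -c "
from h import *
st();rows(board([-.0008,.009,.034]),RB,0.085,2)"
```

```text
t 16.625 F [ 0.0015 -1.5046  0.8818] w 0.702292916344446 q [-0.5732  0.2289  2.0204 -0.0013  0.892  -0.6667]
pos [ 0.4569 -0.212   0.0347] face [-0.3537 -0.3372  0.1741] board [-0.0001  0.0064  0.0347]
[0.0013, -0.0003, 0.0004, -0.0, 0.0, -0.0, 0.085]
[0.0013, -0.0003, 0.0004, -0.0, 0.0, -0.0, 0.085]
```

Call:
apply_moves:
  commands:
    - [0, 0, 0, 0, 0, 0, 0.085]
    - [0, 0, 0, 0, 0, 0, 0.085]
    - [-0.014, 0, 0, 0, 0, 0, 0.085]
    - [-0.014, 0, 0, 0, 0, 0, 0.085]
    - [0, 0, 0, 0, 0, 0, 0.07]
    - [0, 0, 0, 0, 0, 0, 0.059]
    - [0, 0, 0, 0, 0, 0, 0.059]
    - [0, 0, 0, 0, 0, 0, 0.059]

```text
time: 17.62
position: [0.46, -0.2418, 0.0347]
eef_rot: [0.001, 0.673, 0.74, -0.0]
ft_force: [0.0, -0.3, -0.3]
gripper_width: 0.702
```

```bash
python3 -c "
from h import *
st()"
```

```text
t 17.625 F [ 0.0336 -0.3485 -0.3458] w 0.7023288975194727 q [-0.6186  0.2577  1.9836 -0.0008  0.8994 -0.7125]
pos [ 0.46   -0.2418  0.0347] face [-0.3665 -0.3627  0.1831] board [ 0.0001 -0.0235  0.0347]
```

Call:
apply_moves:
  commands:
    - [0, 0, 0, 0, 0, 0, 0.085]
    - [0, 0, 0, 0, 0, 0, 0.085]
    - [-0.015, 0, 0, 0, 0, 0, 0.085]
    - [-0.015, 0, 0, 0, 0, 0, 0.085]
    - [0, 0, 0, 0, 0, 0, 0.07]
    - [0, 0, 0, 0, 0, 0, 0.059]
    - [0, 0, 0, 0, 0, 0, 0.059]
    - [0, 0, 0, 0, 0, 0, 0.059]

```text
time: 18.62
position: [0.4633, -0.2741, 0.0348]
eef_rot: [0.001, 0.673, 0.74, -0.0]
ft_force: [-0.1, -0.3, -0.0]
gripper_width: 0.703
```

Call:
apply_moves:
  commands:
    - [0, 0, 0, 0, 0, 0, 0.085]
    - [0, 0, 0, 0, 0, 0, 0.085]
    - [0, 0, -0.025, 0, 0, 0, 0.085]
    - [0, 0, -0.04, 0, 0, 0, 0.085]
    - [0, 0, -0.04, 0, 0, 0, 0.085]
    - [0.06, 0, 0, 0, 0, 0, 0.06]
    - [0.06, 0, 0, 0, 0, 0, 0.04]
    - [0.05, 0, 0, 0, 0, 0, 0.04]

```text
time: 19.62
position: [0.4482, -0.1022, 0.1442]
eef_rot: [0.002, 0.675, 0.738, 0.001]
ft_force: [0.9, 0.2, -0.3]
gripper_width: 0.472
```

```bash
python3 -c "
from h import *
st(); rows(board([-.001,.1,.1]),RB,0.04,2)"
```

```text
t 19.625 F [ 0.8581  0.2057 -0.2552] w 0.47183354288398194 q [-0.3781 -0.0471  2.0718  0.0016  1.1125 -0.4667]
pos [ 0.4482 -0.1022  0.1442] face [-0.242  -0.2447  0.2295] board [0.0016 0.1165 0.1442]
[-0.0082, -0.0014, 0.0221, 0.002, 0.0, -0.004, 0.04]
[-0.0082, -0.0013, 0.0221, 0.002, 0.0, -0.004, 0.04]
```

```bash
cat >> h.py <<'E'
_c,_s=np.cos(.07),np.sin(.07)
RP=flatR(P["board"][2])@np.array([[0,1,0],[_c,0,-_s],[-_s,0,-_c]])
E
python3 -c "
from h import *
rows(board([-.0005,.095,.022]),RP,0.04,5)"
```

```text
[-0.0043, -0.0005, 0.0244, 0.001, -0.014, -0.001, 0.04]
[-0.0039, -0.0005, 0.0245, 0.001, -0.014, -0.001, 0.04]
[-0.0036, -0.0005, 0.0245, 0.001, -0.014, -0.001, 0.04]
[-0.0033, -0.0005, 0.0246, 0.001, -0.014, -0.001, 0.04]
[-0.0029, -0.0004, 0.0246, 0.001, -0.014, -0.001, 0.04]
```

Call:
apply_moves:
  commands:
    - [-0.004, -0.0005, 0.024, 0.001, -0.014, -0.001, 0.04]
    - [-0.004, -0.0005, 0.024, 0.001, -0.014, -0.001, 0.04]
    - [-0.004, -0.0005, 0.024, 0.001, -0.014, -0.001, 0.04]
    - [-0.003, -0.0005, 0.024, 0.001, -0.014, -0.001, 0.04]
    - [-0.003, -0.0005, 0.024, 0.001, -0.014, -0.001, 0.04]
    - [0, 0, 0, 0, 0, 0, 0.04]

```text
time: 20.38
position: [0.448, -0.119, 0.023]
eef_rot: [0.028, 0.67, 0.742, -0.024]
ft_force: [-0.1, -0.1, 0.1]
gripper_width: 0.466
```

```bash
python3 -c "
from h import *
st();rows(board([-.0005,.06,.022]),RP,0.04,6)"
```

```text
t 20.375 F [-0.0895 -0.1371  0.0613] w 0.4663521818622685 q [-0.369   0.1634  2.1335 -0.0878  0.8118 -0.4109]
pos [ 0.448 -0.119  0.023] face [-0.3199 -0.2579  0.1361] board [-0.0001  0.0998  0.023 ]
[-0.0066, -0.0001, 0.0006, 0.0, 0.0, 0.001, 0.04]
[-0.0066, -0.0001, 0.0006, 0.0, 0.0, 0.001, 0.04]
[-0.0066, -0.0001, 0.0006, 0.0, 0.0, 0.001, 0.04]
[-0.0066, -0.0001, 0.0006, 0.0, 0.0, 0.001, 0.04]
[-0.0066, -0.0001, 0.0006, 0.0, 0.0, 0.001, 0.04]
[-0.0066, -0.0001, 0.0006, 0.0, 0.0, 0.001, 0.04]
```

Call:
apply_moves:
  commands:
    - [-0.007, 0, 0.0005, 0, 0, 0, 0.04]
    - [-0.007, 0, 0.0005, 0, 0, 0, 0.04]
    - [-0.007, 0, 0.0005, 0, 0, 0, 0.04]
    - [-0.006, 0, 0.0005, 0, 0, 0, 0.04]
    - [-0.006, 0, 0.0005, 0, 0, 0, 0.04]
    - [-0.006, 0, 0.0005, 0, 0, 0, 0.04]
    - [-0.006, 0, 0.0005, 0, 0, 0, 0.04]
    - [-0.006, 0, 0.0005, 0, 0, 0, 0.04]

```text
time: 21.38
position: [0.456, -0.1712, 0.0267]
eef_rot: [0.028, 0.671, 0.74, -0.02]
ft_force: [0.2, 7.3, 4.1]
gripper_width: 0.468
```

```bash
python3 -c "
from h import *
st();rows(board([-.001,0,.022]),RP,0.04,8)"
```

```text
t 21.375 F [0.2255 7.2954 4.0523] w 0.4677153371452223 q [-0.4697  0.1947  2.0855 -0.0731  0.8201 -0.5187]
pos [ 0.456  -0.1712  0.0267] face [-0.3386 -0.3042  0.1537] board [0.0028 0.0471 0.0267]
[-0.0058, -0.0005, 0.001, 0.001, -0.0, 0.0, 0.04]
[-0.0058, -0.0005, 0.001, 0.001, -0.0, 0.0, 0.04]
[-0.0058, -0.0005, 0.001, 0.001, -0.0, 0.0, 0.04]
[-0.0058, -0.0005, 0.001, 0.001, -0.0, 0.0, 0.04]
[-0.0058, -0.0005, 0.001, 0.001, -0.0, 0.0, 0.04]
[-0.0058, -0.0005, 0.001, 0.001, -0.0, 0.0, 0.04]
[-0.0058, -0.0005, 0.001, 0.001, -0.0, 0.0, 0.04]
[-0.0058, -0.0005, 0.001, 0.001, -0.0, 0.0, 0.04]
```

Call:
apply_moves:
  commands:
    - [-0.006, -0.0006, 0.001, 0, 0, 0, 0.04]
    - [-0.006, -0.0006, 0.001, 0, 0, 0, 0.04]
    - [-0.006, -0.0006, 0.001, 0, 0, 0, 0.04]
    - [-0.006, -0.0006, 0.001, 0, 0, 0, 0.04]
    - [-0.006, -0.0006, 0.001, 0, 0, 0, 0.04]
    - [-0.006, -0.0006, 0.001, 0, 0, 0, 0.04]
    - [-0.006, -0.0006, 0.001, 0, 0, 0, 0.04]

```text
time: 22.25
position: [0.4561, -0.2042, 0.0236]
eef_rot: [0.019, 0.673, 0.739, -0.013]
ft_force: [-1.3, 8.9, 11.1]
gripper_width: 0.468
```

```bash
python3 -c "
from h import *
st();rows(board([-.001,-.03,.022]),RP,0.04,6)
from rig import eyes
t=eyes.get_image('top')['pixels']; cv2.imwrite('pics/t5.png',cv2.resize(t[175:235,350:475],(750,360),interpolation=2))"
```

```text
t 22.25 F [-1.3129  8.932  11.1237] w 0.46812117625353855 q [-0.5413  0.228   2.0508 -0.0443  0.8317 -0.605 ]
pos [ 0.4561 -0.2042  0.0236] face [-0.3567 -0.3305  0.1626] board [-0.0002  0.0143  0.0236]
[-0.0074, -0.0001, 0.0006, 0.001, -0.004, -0.0, 0.04]
[-0.0074, -0.0001, 0.0006, 0.001, -0.004, -0.0, 0.04]
[-0.0074, -0.0001, 0.0007, 0.001, -0.004, -0.0, 0.04]
[-0.0073, -0.0001, 0.0007, 0.001, -0.004, -0.0, 0.04]
[-0.0073, -0.0001, 0.0007, 0.001, -0.004, -0.0, 0.04]
[-0.0073, -0.0001, 0.0008, 0.001, -0.004, -0.0, 0.04]
```

View pics/t5.png

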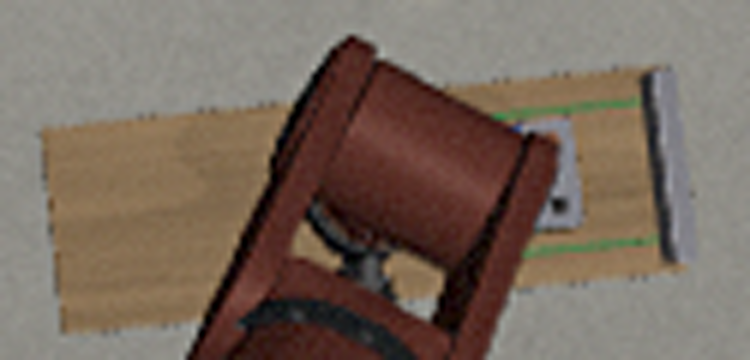

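Cell1 is inside the green lines and centred, with its front edge at crop x≈577 and the stop at about 650. I'll continue, raising slightly to relieve the vertical load.

Call:
apply_moves:
  commands:
    - [-0.0065, 0, -0.001, 0, -0.004, 0, 0.04]
    - [-0.0075, -0.0003, 0, 0, -0.004, 0, 0.04]
    - [-0.0075, -0.0003, 0, 0, -0.004, 0, 0.04]
    - [-0.0075, -0.0003, 0.0003, 0, -0.004, 0, 0.04]
    - [-0.0075, -0.0003, 0.0003, 0, -0.004, 0, 0.04]
    - [-0.0075, -0.0003, 0.0003, 0, -0.004, 0, 0.04]

```text
time: 23.05
position: [0.4561, -0.2446, 0.024]
eef_rot: [0.021, 0.674, 0.738, -0.019]
ft_force: [0.7, 7.0, 2.0]
gripper_width: 0.464
```

```bash
python3 -c "
from h import *
st();rows(board([-.001,-.043,.023]),RP,0.04,6)"
```

```text
t 23.05 F [0.7409 6.9797 2.036 ] w 0.4640221332994531 q [-0.6021  0.2577  2.0122 -0.0586  0.8357 -0.6549]
pos [ 0.4561 -0.2446  0.024 ] face [-0.3766 -0.3626  0.177 ] board [-0.004 -0.026  0.024]
[-0.0028, 0.0005, 0.0003, 0.0, -0.002, -0.001, 0.04]
[-0.0028, 0.0005, 0.0003, 0.0, -0.002, -0.001, 0.04]
[-0.0028, 0.0005, 0.0003, 0.0, -0.002, -0.001, 0.04]
[-0.0028, 0.0005, 0.0003, 0.0, -0.002, -0.001, 0.04]
[-0.0028, 0.0005, 0.0004, 0.0, -0.002, -0.001, 0.04]
[-0.0028, 0.0005, 0.0004, 0.0, -0.002, -0.001, 0.04]
```

Call:
apply_moves:
  commands:
    - [-0.0045, 0.0005, 0.0003, 0, -0.002, -0.001, 0.04]
    - [-0.0045, 0.0005, 0.0003, 0, -0.002, -0.001, 0.04]
    - [-0.004, 0.0005, 0.0003, 0, -0.002, -0.001, 0.04]

```text
time: 23.42
position: [0.4574, -0.2552, 0.0237]
eef_rot: [0.019, 0.674, 0.738, -0.02]
ft_force: [-1.0, 7.8, 6.1]
gripper_width: 0.47
```

Call:
apply_moves:
  commands:
    - [-0.003, 0.0003, 0.0003, 0, 0, 0, 0.04]
    - [-0.003, 0.0003, 0.0002, 0, 0, 0, 0.04]

```text
time: 23.68
position: [0.4579, -0.2597, 0.0237]
eef_rot: [0.017, 0.674, 0.738, -0.019]
ft_force: [-0.9, 6.1, 3.8]
gripper_width: 0.468
```

```bash
python3 -c "
from h import *
st()"
```

```text
t 23.675 F [-0.9282  6.1481  3.7657] w 0.468342908743142 q [-0.6252  0.2778  1.9863 -0.0552  0.849  -0.6797]
pos [ 0.4579 -0.2597  0.0237] face [-0.3831 -0.3757  0.1813] board [-0.0037 -0.0412  0.0237]
```

Still 6 N, so no stop yet. I'll creep on in small steps.

Call:
apply_moves:
  commands:
    - [-0.003, 0.0003, 0.0002, 0, 0, 0, 0.04]
    - [-0.003, 0.0003, 0.0002, 0, 0, 0, 0.04]

```text
time: 23.92
position: [0.4584, -0.2643, 0.0238]
eef_rot: [0.015, 0.675, 0.738, -0.018]
ft_force: [-1.5, 14.4, 9.4]
gripper_width: 0.469
```

Call:
apply_moves:
  commands:
    - [-0.003, 0.0003, 0.0002, 0, 0, 0, 0.04]
    - [-0.003, 0.0003, 0.0002, 0, 0, 0, 0.04]

```text
time: 24.18
position: [0.4581, -0.2636, 0.0238]
eef_rot: [0.008, 0.676, 0.737, -0.015]
ft_force: [-1.7, 15.7, 12.8]
gripper_width: 0.467
```

The force has risen to 15 N with no more travel, so the row is at the stop. Back off, lift clear and look.

Call:
apply_moves:
  commands:
    - [0.006, 0, 0, 0, 0, 0, 0.04]
    - [0.025, 0, 0, 0, 0, 0, 0.04]
    - [0.03, 0, -0.01, 0, 0, 0, 0.04]
    - [0.02, 0, -0.05, 0, 0, 0, 0.04]
    - [0.03, 0, -0.05, 0, 0, 0, 0.04]
    - [0.05, 0, -0.03, 0, 0, 0, 0.04]
    - [0.05, 0, -0.02, 0, 0, 0, 0.04]
    - [0.05, 0, 0, 0, 0, 0, 0.04]

```text
time: 25.18
position: [0.441, -0.0013, 0.1807]
eef_rot: [0.018, 0.678, 0.735, -0.015]
ft_force: [0.4, 0.7, -1.2]
gripper_width: 0.467
```

Run:
```python
from h import *
from rig import eyes
t=eyes.get_image('top')['pixels']; s=eyes.get_image('scene')['pixels']; cv2.imwrite("pics/top6.png",t);cv2.imwrite("pics/scene6.png",s)
a=cv2.resize(t[180:230,400:475],(750,500),interpolation=2)[:, :]
b=cv2.resize(s[120:200,195:320],(390,250),interpolation=2); c=cv2.resize(t[120:230,200:400],(360,198),interpolation=2)
lo=np.zeros((250,750,3),np.uint8); lo[:,:390]=b; lo[:198,390:]=c
cv2.imwrite('pics/f6.png',cv2.resize(np.vstack([a,lo]),(600,600),interpolation=3)); st()
```

```text
t 25.275 F [ 0.2742 -0.2015  0.1076] w 0.47040747741816274 q [-0.1259 -0.1391  2.0858 -0.0478  1.189  -0.1946]
pos [0.4387 0.0014 0.1784] face [-0.1769 -0.1567  0.2257] board [0.0021 0.2205 0.1784]
```

View pics/f6.png

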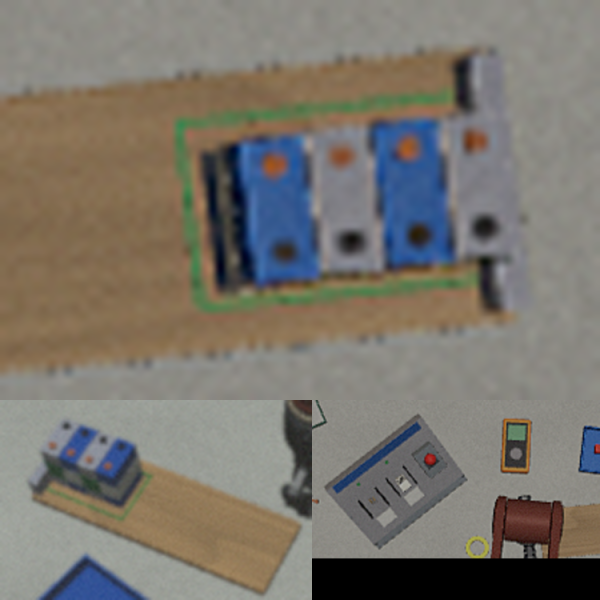

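Run:
```python
from h import *
C=lambda a:np.array(a,float)/8+[399.5,179.5]
tb=lambda p:(p-board([0,0,0]))@flatR(P["board"][2])
o=tb(onplane("top",C([[275,165],[342,156],[409,149],[476,141]]),.088));k=tb(onplane("top",C([[285,250],[351,240],[419,233],[484,226]]),.088))
print("cells 4..1\n",((o+k)/2)[:,:2])
print("green corners",tb(onplane("top",C([[180,122],[198,307],[450,98],[475,280]]),.012))[:,:2])
print("stop near edge top",tb(onplane("top",C([[459,55],[490,310]]),.042))[:,:2])
for n in("top","scene"):
    d=np.abs(cv2.imread(f"pics/{n}0.png").astype(int)-cv2.imread(f"pics/{n}6.png").astype(int)).max(2)
    for nm,p in(("meter",(.651,.0125,.038)),):
        u,v=proj(n,[p])[0].astype(int); print(n,nm,u,v,d[v-12:v+12,u-8:u+8].mean())
```

```text
cells 4..1
 [[-0.0064 -0.0689]
 [-0.0055 -0.0967]
 [-0.0057 -0.1247]
 [-0.0056 -0.1522]]
green corners [[ 0.0384 -0.0477]
 [-0.0418 -0.0452]
 [ 0.0359 -0.165 ]
 [-0.0433 -0.1653]]
stop near edge top [[ 0.0518 -0.1632]
 [-0.0572 -0.1619]]
top meter 342 151 4.479166666666667
scene meter 287 237 5.546875
```

The checks agree: pitch is 27.8 mm (closed up), straightness is within 1 mm, the front face is at -166 mm on the stop, and there is about 6 mm of side margin. The meter region is unchanged. Handing in.

```bash
python3 -c "
from rig import job
print(job.hand_in())"
```

```text
the job is handed in; nothing more can be done
None
```

The job is done and handed in at about 25 s on the robot's clock, well inside the 72 s limit. The hand-in gave no verdict.

- **Switch:** I pushed the lever up the slope to its end stop. From both cameras its angle measured 0.999 rad.
- **Red plug:** I pulled it straight out along its axis. I lowered it tilted until the blade touched the tray floor (5.8 N), then let go. It lies flat in the middle of the tray. The white plug is still in its socket.
- **Cells:** Their centres ran 6 mm out of line along the row at the start. I first nudged each cell sideways with light jaw closures to line them up, then pushed the row from behind. At the stop the force rose from 6 to about 15 N and the row went no further.
- **Final row check (top camera):**
  - The cells are closed up, at a spacing of about 27.8 mm, and in line to within 1 mm.
  - The front face is at board y ≈ -166 mm, against the stop.
  - The row sits about 3.5 mm off the bay's centre line, leaving roughly 6 mm to the green line on that side and about 9 mm at the back.
- **Other objects:** The multimeter's image area is unchanged. The tape roll showed no sign of being touched, but I did not measure it.

**Disagreement:** The green lines measured about 2 mm off my fitted board position. I judged the row's side margins against the lines themselves. While pushing, the arm drifted sideways by up to 4 mm, and I corrected part of it.

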